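# Set the stroke of a bench piston against a gauge plate

## Task

Stand the flat metal gauge plate upright on one of its short thin edges on the bright pad of the grey stand and let go of it. Then take the piston rod in the stand's bored block by its knob and draw it straight up, without forcing it sideways or pulling it out of the bore, until the underside of its collar is level with the top edge of the standing plate, and finish while still holding it there in the gripper. Leave the other things on the bench alone.

Things in the scene. Friction and masses are not known exactly. Their poses are not given: they have to be found in the camera images.
- stand: Fixed stand. Grey base 90 x 190 x 12 mm (x, y, z); on it a dark steel block 48 x 48 mm, 52 mm high, centred at y = -50 mm; a bright pad 70 x 54 mm (x, y) inlaid flush, centred at y = +45 mm; six flat screw heads 3 mm high at x = +-35, y = -85, -12, +85 mm. Origin: centre of the base's underside, on the worktop; z up.
- pad (a point): Centre of the bright pad, on the top of the base (12 mm above the worktop); axes as the stand's.
- bore_mouth (a point): Centre of the mouth of the vertical bore in the top of the steel block, 64 mm above the worktop. Bore 21 mm wide, 50 mm deep, axis z; axes as the stand's.
- rod: Loose steel piston rod, 0.2 kg, fully down in the bore, held only by weight and friction. Own z up; origin: centre of its foot. Shaft 20 mm wide, 48 mm long; collar 40 mm wide, 6 mm thick; neck 14 mm wide, 12 mm; ribbed knob 30 mm wide, 26 mm high, its top 92 mm above the foot. The collar starts on the block, 52 mm above the pad: to come level with the plate it rises 28 mm.
- collar (a point): Centre of the underside of the rod's collar, 48 mm above the rod's foot; axes as the rod's.
- knob (a point): Centre of the rod's knob, 79 mm above its foot (31 mm above the collar's underside); axes as the rod's.
- plate: Loose flat aluminium gauge plate 80 x 50 x 18 mm (its x, y, z), 0.2 kg, a dark round mark 12 mm wide on both faces; starts lying flat on the worktop. Origin: centre of its face that is underneath at the start. Stood on a short thin edge (50 x 18 mm) its x axis is vertical, either way up, and it is 80 mm high.
- plate_center (a point): Centre of the gauge plate's volume; axes as the plate's. When the plate stands on the pad this is 40 mm above the pad.
- timer: Bystander: flat timer 66 x 66 x 18 mm, loose; origin at the centre of its underside.
- bottle_cap: Bystander: screw cap 54 mm wide, 27 mm high, loose; origin at the centre of its underside.
- beaker: Bystander: clear beaker 56 x 62 x 70 mm, loose; origin at the centre of its underside.
- amber_vial: Bystander: small vial 33 mm wide, 60 mm high, loose; origin at the centre of its underside.
- stir_bar: Bystander: small white stir bar 10 x 30 x 10 mm, loose; origin at the centre of its underside.
Things that resemble listed ones, but are neither listed nor needed, are in the scene too. What is shaped like the plate but purple is not meant. There is more than one size of the rod; the one meant has the size given above.

How it is judged:
By the outcome, as a careful person would: the job done as asked, in the order asked, and still so for the second after the job is handed in, while the arm keeps its last pose, push and grip.
It also fails if it takes over 51 s, if anything falls off the work surface, if the arm or the gripper's body presses on something with over 40 N, if the wrist force passes 120 N, or if a joint passes its speed limit or range.

## Robot

A 6-joint arm with a two-finger parallel gripper is mounted at the origin on a cart in front of the work surface, level with it; the furniture and walls round the work are solid. World frame = base frame: x ahead of the robot, y to its left, z up, the work surface at z = 0. Lengths are in m, angles in rad, forces in N, time in s.
With the tool pointing down it reaches from about 0.275 to 1 m from the base axis. Payload 8.4 kg.
Tool frame: the origin (TCP) lies on the centre line of the jaws, within the pads' length; the fingertips stand 17 mm ahead of it and the grasp point (between the pads) lies 2 mm behind it (bot.tcp_to_tips is the z of the fingertips in the tool frame, in m); z points along the fingers, y is the line along which they close (so a half turn about z gives the same grasp; the last joint's range is limited). The gripper opens to 85 mm and grips with 20 to 120 N. Pads are 22 mm wide; open, the fingers measure 114 mm over their backs; the gripper's body (76 mm by 85 mm) begins 54 mm behind the grasp point. The pads swing forward as they close: fully open they stand 13 mm farther back than shut.
Start: joints at [-1.143, 0.353, 1.633, -0, 1.155, -0.002], TCP at [0.26, -0.568, 0.248] pointing down, gripper open.
Joint ranges: [-2.63, 2.63], [-0.92, 2.1], [0.06, 2.66], [-1.3, 4.44], [0, 2.69], [-3.02, 3.02]. Speed limits (rad/s): [2.22, 2.22, 2.79, 3.14, 3.14, 3.14].

## Interface

Orientations are given as a unit quaternion [x, y, z, w].
In Python, from workcell import bot, hand, kinematics, get_obs, vision, hand_in gives the robot as it stands. The module is installed in compiled form; this text tells all that it offers. Calls block until the motion is done:
- bot.reach(position, orientation): joint-space move of the TCP to a pose.
- bot.servo_line(position, ori=None, velocity=0.15): straight line of the TCP; ori=None keeps the orientation; velocity is the mean speed in m/s.
- bot.goto_joints(angles): joint-space move.
- hand.move_gripper(opening, strength=None): finger opening in m; strength is the grip in N (None keeps the last); returns when the fingers have stopped.
- bot.dwell(seconds).
- kinematics.solve_ik(position, orientation): joint angles nearest the present ones, or None.
- get_obs(): the state.
- vision.read_camera(name): name is "scene" or "side" or "wrist"; returns a dict with "frame" (384x512x3 uint8, red, green, blue), "intrinsics" (3x3 intrinsics, pixels), "view" (4x4, takes a point from world to camera coordinates). Camera axes: x right, y down, z forward; pixel columns grow to the right and rows downward; lengths in m; the calibration is good to about 2 mm. A picture is of the moment at which its call begins. There is no depth.
A pose or a line that the arm cannot do raises bot.IKError and nothing moves.
- hand_in(): hands the job in; it is judged then, once.
The state is a dict: "time_s": time; "joint_pos": joint angles; "joint_vel": joint speeds; "joint_efforts": joint torques, N m; "position": TCP position; "orientation": TCP orientation; "wrist_force": force on the tool from outside, world axes, zero at the start; "ft_torque": the same for the moment, N m; "gripper_width": finger opening in m; "grip_force": force on a finger pad.
Only numpy, scipy, OpenCV 4.12 (cv2) and the standard library are available. Lean on these libraries where they do the work, as an engineer would, in place of code of your own. Each camera call takes 0.05 s, during which the arm holds its last target. There are 200 camera calls.

## Working session

There is one attempt and no reset: what is moved stays moved. The work goes in short steps, each a Python script; the robot and the scene stay as the last script left them, time stands still between calls to the robot, and variables do not carry over. Pictures are saved under pics/ and viewed, at most 10 in all, crops included, and the job is handed in when it is done.

```bash
mkdir -p pics; ls; python3 - <<'E'
from workcell import *
import cv2,numpy as np,pickle
d={}
for n in("scene","side","wrist"):
    r=vision.read_camera(n);d[n]=r
    cv2.imwrite(f"pics/{n}0.png",r["frame"][:,:,::-1])
    print(n,np.round(r["intrinsics"],1).tolist(),np.round(r["view"],4).tolist())
pickle.dump(d,open("c0.pkl","wb"))
o=get_obs();print({k:np.round(v,3).tolist() for k,v in o.items()},bot.tcp_to_tips)
a=np.hstack([cv2.resize(cv2.imread(f"pics/{n}0.png"),None,fx=1,fy=1) for n in("scene","side")])
E
```

```text
pics
scene [[497.5, 0.0, 254.9], [0.0, 497.5, 187.6], [0.0, 0.0, 1.0]] [[0.6825, -0.7306, 0.0216, -0.4339], [-0.467, -0.4585, -0.7561, 0.2671], [0.5623, 0.5059, -0.6541, 1.334], [0.0, 0.0, 0.0, 1.0]]
side [[396.2, 0.0, 249.0], [0.0, 396.2, 189.6], [0.0, 0.0, 1.0]] [[-0.9252, -0.3791, -0.0141, 0.4831], [-0.2354, 0.6029, -0.7623, 0.2418], [0.2975, -0.702, -0.6471, 0.8688], [0.0, 0.0, 0.0, 1.0]]
wrist [[329.4, 0.0, 262.9], [0.0, 329.4, 189.5], [0.0, 0.0, 1.0]] [[0.4172, -0.9088, -0.0012, -0.6243], [-0.8734, -0.4013, 0.2757, -0.0358], [-0.2511, -0.114, -0.9612, 0.38], [0.0, 0.0, 0.0, 1.0]]
{'time_s': 0.15, 'joint_pos': [-1.143, 0.353, 1.634, -0.0, 1.155, -0.002], 'joint_vel': [0.001, -0.001, 0.0, 0.0, -0.002, 0.001], 'joint_efforts': [-0.0, -60.564, -34.234, -0.0, 0.006, -0.0], 'position': [0.26, -0.568, 0.248], 'orientation': [0.977, 0.213, -0.0, -0.001], 'wrist_force': [-0.064, -0.88, -0.483], 'ft_torque': [-0.004, 0.017, 0.005], 'grip_force': 0.0, 'gripper_width': 0.085} 0.017
```

View pics/scene0.png

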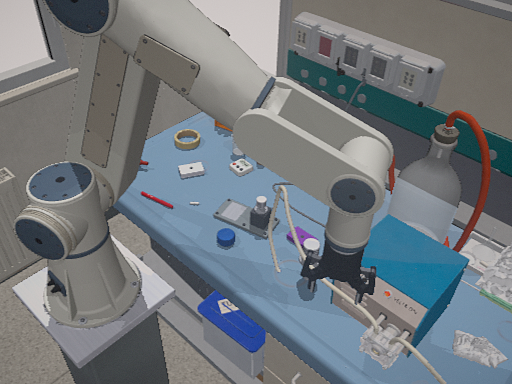

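View pics/side0.png

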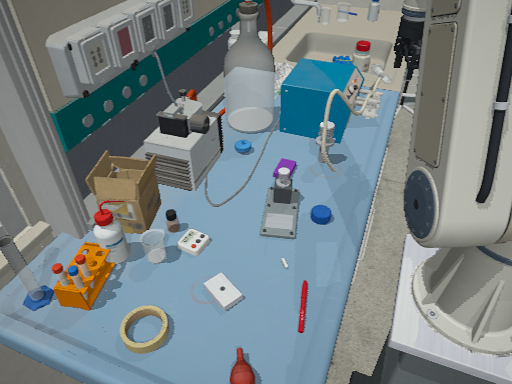

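The scene picture shows the stand at about (245,215), with a rod in its block at (261,203). There is a second rod-like thing at (312,245), a purple plate at (301,238), a white plate with a dark mark at (191,170) and a timer at (241,167).

In the side picture:
- **Plate candidates:** the light plate with one dark mark at (223,291), the timer with buttons at (193,242), and the purple plate at (285,168), which is excluded.
- **Rod candidates:** the one in the stand's block at (283,180) and the loose, larger one at (327,133).

By the description I choose the plate at (223,291) and the rod at (283,180). I'll check both in one close crop.

```bash
python3 - <<'E'
import cv2,numpy as np
s=cv2.imread("pics/side0.png");c=cv2.imread("pics/scene0.png")
a=cv2.resize(s[135:325,180:345],None,fx=3,fy=3,interpolation=cv2.INTER_CUBIC)[:570]
b=cv2.resize(c[150:190,165:265],None,fx=3,fy=3,interpolation=cv2.INTER_CUBIC)
d=cv2.resize(c[185:265,205:305],None,fx=3,fy=3,interpolation=cv2.INTER_CUBIC)
r=np.vstack([b,d]);r=cv2.copyMakeBorder(r,0,570-r.shape[0],0,0,0)
cv2.imwrite("pics/crop1.png",np.hstack([a,r]))
E
```

```text
(no output)
```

View pics/crop1.png

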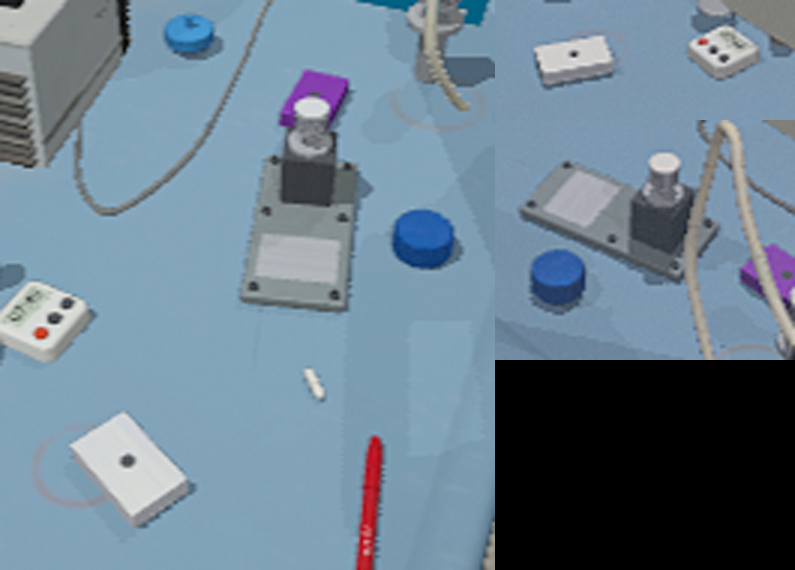

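The crop confirms both choices: a light plate with one dark mark (about 220,288 in the side view), and a rod in the block on the grey stand with its pad toward the viewer. Next I'll fit the poses from key points.

```bash
cat > h.py <<'E'
import numpy as np,cv2
from scipy.optimize import least_squares
from scipy.spatial.transform import Rotation as R
def proj(cam,P):
    P=np.atleast_2d(P);c=P@cam["view"][:3,:3].T+cam["view"][:3,3];q=c@np.array(cam["intrinsics"]).T
    return q[:,:2]/q[:,2:]
def place(p,L):  # pose x,y,yaw
    L=np.array(L,float);c,s=np.cos(p[2]),np.sin(p[2])
    return np.c_[p[0]+c*L[:,0]-s*L[:,1],p[1]+s*L[:,0]+c*L[:,1],L[:,2]]
def ray(cam,uv,z):
    M=np.array(cam["view"]);d=M[:3,:3].T@np.linalg.solve(cam["intrinsics"],[*uv,1]);o=-M[:3,:3].T@M[:3,3]
    return o+d*(z-o[2])/d[2]
def fit(obs,p0): # obs: list of (cam,local pts,pixels)
    f=lambda p:np.concatenate([(proj(c,place(p,L))-np.array(u)).ravel() for c,L,u in obs])
    r=least_squares(f,p0,loss='soft_l1');return r.x,np.round(f(r.x),1)
def down(yaw): # tool pointing down, tool y (closing) along world direction yaw+90 ... x axis at yaw
    return R.from_matrix(np.array([[np.cos(yaw),np.sin(yaw),0],[np.sin(yaw),-np.cos(yaw),0],[0,0,-1]])).as_quat()
E
python3 - <<'E'
from h import *;import pickle
d=pickle.load(open("c0.pkl","rb"));S,C=d["side"],d["scene"]
z=.014;L=[(.035,.085,z),(-.035,.085,z),(.035,-.012,z),(-.035,-.012,z)]
us=[(264.3,230.7),(292.3,232.3),(268.7,205.3),(294,207.3)]
corn=[(.045,.095,.012),(-.045,.095,.012)];uc=[(261,233.5),(296,236.5)]
Ls=[(.035,.085,z),(-.035,-.012,z),(-.035,-.085,z),(-.035,.085,z)];uS=[(229,199.7),(244,224.7),(265.7,234),(216,215)]
g=ray(S,(280,215),.012);print(g)
p,r=fit([(S,L,us),(S,corn,uc),(C,Ls,uS)],[g[0],g[1],0]);print("stand",p,r)
print('knob px',proj(S,place(p,[(0,-.05,.104)])),proj(C,place(p,[(0,-.05,.104)])))
cr=[ray(S,u,.018) for u in [(203.3,284),(220.7,272.3),(243.3,296.7),(225.7,306.7)]];cr=np.array(cr);print(cr,np.linalg.norm(cr-np.roll(cr,-1,0),axis=1))
m=ray(S,(180+127/3,135+461/3),.018);m2=ray(C,(165+(573-495)/3,150+54/3),.018);print(m,m2)
e=cr[2]-cr[1]+cr[3]-cr[0];print("yaw long",np.degrees(np.arctan2(e[1],e[0])))
E
```

```text
[ 0.46873345 -0.08948482  0.012     ]
stand [ 0.4736821  -0.11215983  0.25727916] [ 0.8 -0.7  0.1  0.  -0.1 -0.7  0.1 -0.6 -0.2 -0.5  0.1 -0.4 -1.2  0.2
 -0.5 -0.6 -0.8 -1.3  0.2 -1.8]
knob px [[283.60225457 171.29053139]] [[260.89667278 199.55117237]]
[[0.55489113 0.18995496 0.018     ]
 [0.53254755 0.14605927 0.018     ]
 [0.45848122 0.18748277 0.018     ]
 [0.48359255 0.22434817 0.018     ]] [0.04925513 0.08486299 0.04460534 0.07916047]
[0.5098259  0.18546796 0.018     ] [0.50891468 0.18085604 0.018     ]
yaw long 152.45519738530493
```

```bash
cat >> h.py <<'E'
ST=np.array([0.4737,-0.1122,0.2573])
def horiz(az,s): # tool z horizontal along az, tool x = s*up
    z=np.array([np.cos(az),np.sin(az),0]);x=np.array([0,0,s]);return R.from_matrix(np.c_[x,np.cross(z,x),z]).as_quat()
E
python3 - <<'E'
from h import *;from workcell import *;import pickle
d=pickle.load(open("c0.pkl","rb"));S=d["side"]
for n,u,z in(("cap",(321,210),.027),("stir",(284.5,263),.01),("purple",(285,165),.018),("timer",(194,240),.018),("beaker",(153,246),.03)):print(n,ray(S,u,z).round(3))
pad=place(ST,[(0,.045,.012)])[0];pl=np.array([.508,.184]);print(pad)
for a in(-28,152):
    y=np.radians(a);print("grasp",a,[None if q is None else np.round(q,2) for q in(kinematics.solve_ik([*(pl+s*.027*np.array([np.cos(y),np.sin(y)])),.02],down(y)) for s in(1,-1))])
for s in(1,-1):
  for da in(-180,-110,-60,-30,0,30,60,90):
    az=ST[2]-np.pi/2+np.radians(da);q=horiz(az,s)
    r=kinematics.solve_ik(pad+[0,0,.067],q);r2=kinematics.solve_ik(pad+[0,0,.067]+np.array([-.1*np.cos(az),-.1*np.sin(az),0.05]),q)
    print(s,da,None if r is None else np.round(r,2),r2 is not None)
k=place(ST,[(0,-.05,.095)])[0]
for a in(0,90,180,-90):
    r=kinematics.solve_ik(k,down(ST[2]+np.radians(a)));print('knob',a,r is not None and np.round(r,2))
E
```

```text
cap [ 0.369 -0.133  0.027]
stir [0.406 0.06  0.01 ]
purple [ 0.524 -0.299  0.018]
timer [0.638 0.08  0.018]
beaker [0.715 0.143 0.03 ]
[ 0.46224883 -0.06868137  0.012     ]
grasp -28 [array([ 0.31,  0.57,  1.92, -0.  ,  0.65,  2.37]), array([ 0.38,  0.53,  2.  , -0.  ,  0.61,  2.44])]
grasp 152 [array([ 0.38,  0.53,  2.  , -0.  ,  0.61, -0.7 ]), array([ 0.31,  0.57,  1.92, -0.  ,  0.65, -0.77])]
1 -180 [-0.62  1.1   1.59  0.75  1.91 -1.27] True
1 -110 [-0.13  1.2   1.27 -0.04  2.25 -1.6 ] True
1 -60 [ 0.23  1.13  1.48 -0.62  2.01 -1.87] True
1 -30 [ 0.42  1.07  1.75 -0.91  1.77 -1.83] True
1 0 [ 0.57  1.05  2.05 -1.26  1.58 -1.6 ] True
1 30 None False
1 60 [ 0.1   1.47  2.55  3.69  2.37 -1.16] False
1 90 [-0.81  1.3   2.47  1.99  1.86 -2.13] True
-1 -180 [-0.62  1.1   1.59  0.75  1.91  1.87] True
-1 -110 [-0.13  1.2   1.27 -0.04  2.25  1.54] True
-1 -60 [ 0.23  1.13  1.48 -0.62  2.01  1.27] True
-1 -30 [ 0.42  1.07  1.75 -0.91  1.77  1.32] True
-1 0 [ 0.57  1.05  2.05 -1.26  1.58  1.54] True
-1 30 None False
-1 60 [0.1  1.47 2.55 3.69 2.37 1.98] False
-1 90 [-0.81  1.3   2.47  1.99  1.86  1.01] True
knob 0 [-0.32  0.39  2.   -0.    0.76  0.99]
knob 90 [-0.32  0.39  2.   -0.    0.76 -0.58]
knob 180 [-0.32  0.39  2.   -0.    0.76 -2.15]
knob -90 [-0.32  0.39  2.   -0.    0.76  2.56]
```

```bash
python3 - <<'E'
from h import *;from workcell import *;import pickle
p=get_obs()["position"];bot.servo_line([p[0],p[1],.37],velocity=.25)
j=list(get_obs()["joint_pos"]);j[0]=.35;j[5]=-.7;bot.goto_joints(j)
pl=np.array([.508,.184]);y=np.radians(152);g=pl+.027*np.array([np.cos(y),np.sin(y)])
bot.reach([*g,.16],down(y))
c=vision.read_camera("wrist");pickle.dump(c,open("c1.pkl","wb"));cv2.imwrite("pics/w1.png",c["frame"][:,:,::-1])
o=get_obs();print(o["time_s"],o["position"],o["wrist_force"])
print(proj(c,place([*pl,y],[(a*.04,b*.025,.018) for a,b in((1,1),(1,-1),(-1,-1),(-1,1))])).round())
E
```

```text
4.7417 [0.48625803 0.19727036 0.16155099] [-0.78937378  0.17999525  1.4255457 ]
[[230. 164.]
 [290. 164.]
 [288. 251.]
 [233. 251.]]
```

View pics/w1.png

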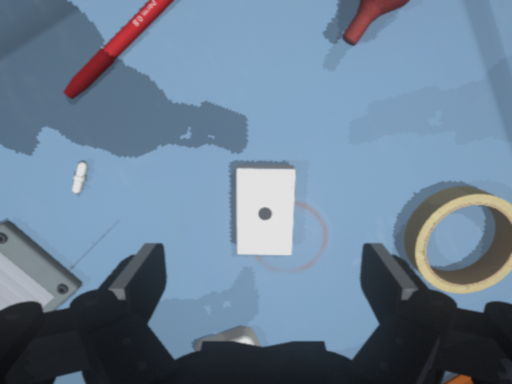

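The wrist view shows the plate square to the jaws, with top corners at about (237,168), (295,168), (292,254) and (237,254). The stand's corner is at (80,285). I'll refit the plate pose and grasp.

```bash
python3 - <<'E'
from h import *;from workcell import *;import pickle
c=pickle.load(open("c1.pkl","rb"));y=np.radians(152)
L=[(a*.04,b*.025,.018) for a,b in((1,1),(1,-1),(-1,-1),(-1,1))]+[(0,0,.018)]
p,r=fit([(c,L,[(237,168),(295,168),(292,254.5),(237,254.5),(265,213)])],[.508,.184,y]);print(p,np.degrees(p[2]),r)
print("stand screw/corner",proj(c,place(ST,[(.035,.085,.015),(-.035,.085,.015),(.045,.095,.012)])).round(1))
np.save("pl.npy",p);y=p[2];g=p[:2]+.027*np.array([np.cos(y),np.sin(y)])
bot.servo_line([*g,.06],down(y));bot.servo_line([*g,.020],velocity=.06)
print(get_obs()["wrist_force"])
hand.move_gripper(.03,60);o=get_obs();print(o["gripper_width"],o["grip_force"],o["wrist_force"])
bot.servo_line([*g,.20]);o=get_obs();print(o["gripper_width"],o["grip_force"],o["wrist_force"],o["time_s"])
E
```

```text
[0.51329812 0.18590205 2.64361092] 151.46774814829016 [-1.2 -0.3  0.5  0.3  0.2  0.2 -0.  -0.2  0.1 -0. ]
stand screw/corner [[ 56.8 285. ]
 [ -6.3 234.6]
 [ 73.7 283.8]]
[ 0.46601885 -0.30893563  0.38817444]
0.04843395641712512 61.66123151779175 [-1.26278588 -0.82110559  7.54271679]
0.0483760673529416 62.15340256690979 [-0.05779226  0.68903851 -3.30691588] 8.1583
```

```bash
python3 - <<'E'
from h import *;from workcell import *;import pickle
pad=place(ST,[(0,.045,.012)])[0]+[.0025,.001,0];az=ST[2]-np.pi/2-np.radians(20);q=horiz(az,1)
b=np.array([np.cos(az),np.sin(az),0])
t=pad+b*(-.009)  # plate mid-thickness ~ TCP +11mm ahead? tune: face at tips-3mm
t=pad-b*.011
t[2]=0
print(kinematics.solve_ik(t+[0,0,.079],q))
bot.reach(t-b*.10+[0,0,.23],q)
bot.servo_line(t+[0,0,.13])
o=get_obs();print(o["time_s"],o["position"],o["gripper_width"],o["wrist_force"])
d={}
for n in("side","scene","wrist"):d[n]=vision.read_camera(n)
pickle.dump(d,open("c2.pkl","wb"))
f=lambda n,x,y,w,h:cv2.resize(d[n]["frame"][y:y+h,x:x+w,::-1],(400,400*h//w),interpolation=cv2.INTER_CUBIC)
cv2.imwrite("pics/p2.png",np.hstack([f("side",210,90,150,160),f("scene",180,130,150,160)]))
E
```

```text
[ 0.49243305  1.05924455  1.8277927  -1.00156841  1.71013068 -1.78452816]
10.45 [ 0.46616083 -0.05621213  0.13041728] 0.048454004873919605 [ 0.29186749 -0.27336066 -1.51132258]
```

View pics/p2.png

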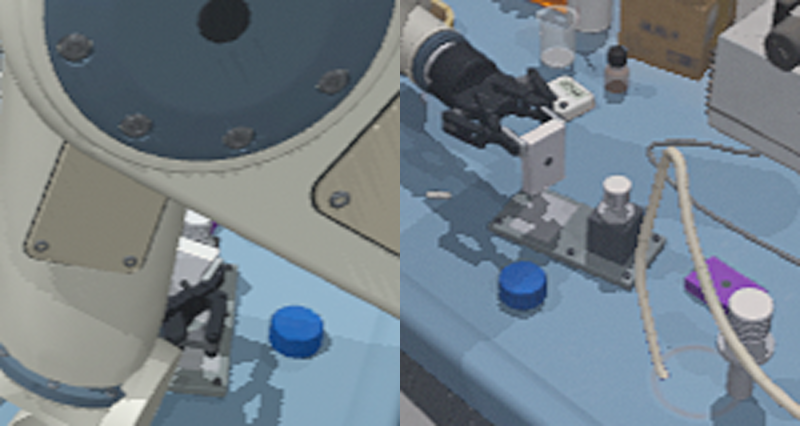

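The plate hangs upright over the pad (scene crop about 540,155), clear of the block. I'll lower it until it touches, then release.

```bash
python3 - <<'E'
from h import *;from workcell import *
o=get_obs();x,y,_=o["position"];f0=o["wrist_force"][2]
bot.servo_line([x,y,.089]);bot.dwell(.1);f0=get_obs()["wrist_force"][2];print(f0)
z=.089
while z>.068:
    z-=.001;bot.servo_line([x,y,z],velocity=.03);f=get_obs()["wrist_force"][2]
    if f-f0>4:break
bot.dwell(.2);o=get_obs();print(z,f,o["wrist_force"],o["ft_torque"],o["position"],o["time_s"])
E
```

```text
-2.0119791260335775
0.07799999999999999 5.46899916393796 [0.52713271 0.51361729 5.55159035] [-0.35944165  0.17438998  0.09565827] [ 0.46622495 -0.05604797  0.07882663] 14.075
```

```bash
python3 - <<'E'
from h import *;from workcell import *;import pickle
hand.move_gripper(.06);hand.move_gripper(.085)
az=ST[2]-np.pi/2-np.radians(20);b=np.array([np.cos(az),np.sin(az),0])
p=np.array(get_obs()["position"]);bot.servo_line(p-b*.09,velocity=.15)
bot.servo_line(p-b*.11+[0,0,.14],velocity=.25)
k=place(ST,[(0,-.05,0)])[0]+[.003,.001,0]
bot.reach([k[0]-.01,k[1]+.02,.27],down(ST[2]+np.pi/2-np.pi/2*1))
d={n:vision.read_camera(n) for n in("side","scene","wrist")}
pickle.dump(d,open("c3.pkl","wb"));o=get_obs();print(o["time_s"],o["position"],o["joint_pos"])
f=lambda n,x,y,w,h:cv2.resize(d[n]["frame"][y:y+h,x:x+w,::-1],(400,400*h//w),interpolation=cv2.INTER_CUBIC)
im=cv2.resize(d["wrist"]["frame"][:,:,::-1],(400,300))
sc=f("scene",190,150,120,90)
sd=f("side",230,130,100,120);im=np.vstack([im,sc]);sd=cv2.copyMakeBorder(sd,0,max(0,600-sd.shape[0]),0,0,0)
cv2.imwrite("pics/p3.png",np.hstack([im,sd])[:600])
E
```

```text
18.9 [ 0.47941667 -0.13930216  0.26970038] [-2.85743772e-01  1.34191805e-01  1.87216480e+00 -6.78776262e-05
  1.13594211e+00  1.02699828e+00]
```

View pics/p3.png

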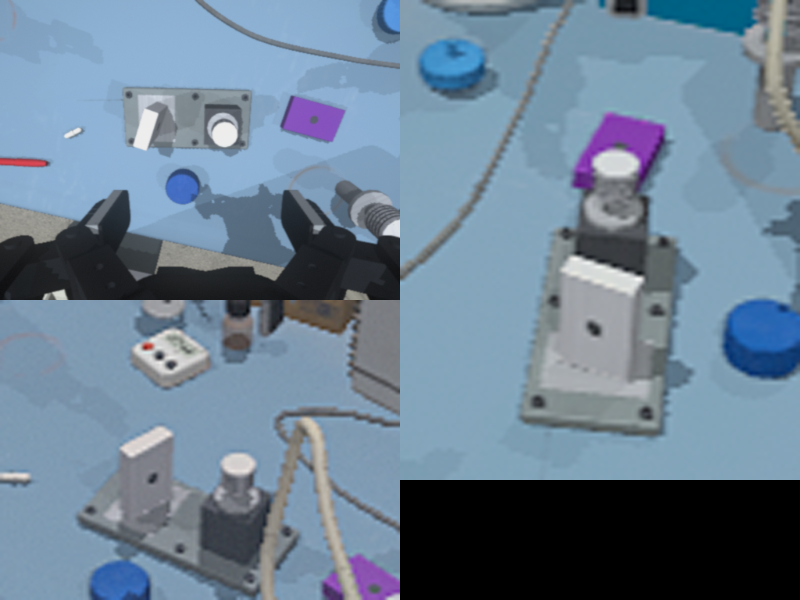

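The plate is standing free on the pad (side crop about 600,320), and the rod is still seated. Next I'll take an enlarged wrist crop to refine the stand and knob position and check the plate footprint.

```bash
python3 - <<'E'
from h import *;import pickle
d=pickle.load(open("c3.pkl","rb"));c=d["wrist"]
cv2.imwrite("pics/p4.png",cv2.resize(c["frame"][100:205,150:340,::-1],None,fx=4.2,fy=4.2,interpolation=cv2.INTER_CUBIC))
print(-c["view"][:3,:3].T@c["view"][:3,3])
for q in ST,ST+[.005,.002,0]:print(proj(c,place(q,[(a,b,.015) for b in(.085,-.012,-.085) for a in(.035,-.035)]+[(0,-.05,.108)])).round(1).tolist())
E
```

```text
[ 0.54783013 -0.12107897  0.39633545]
[[164.5, 126.0], [169.2, 185.1], [249.5, 126.1], [250.0, 185.2], [313.4, 126.2], [310.9, 185.3], [288.0, 175.1]]
[[163.5, 121.2], [168.3, 180.8], [248.8, 121.3], [249.4, 180.9], [313.1, 121.4], [310.5, 181.0], [287.4, 169.3]]
```

View pics/p4.png

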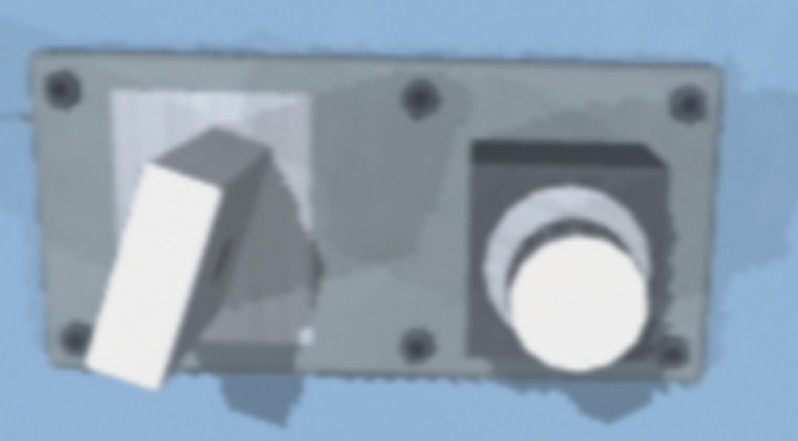

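The wrist crop shows all six screws. The plate's lower far edge at (215,128)-(270,152) lies inside the pad, which spans x 110–312 and y 92–342. The knob top is at (578,303). I'll refit the stand and go to the knob.

```bash
cat >> h.py <<'E'
SC=[(a,b,.015) for b in(.085,-.012,-.085) for a in(.035,-.035)]
WP=[(164.8,121.4),(168.3,180.5),(250.2,123.3),(249.3,182.1),(313.8,124.5),(310.2,183.6)]
E
python3 - <<'E'
from h import *;from workcell import *;import pickle
d=pickle.load(open("c3.pkl","rb"));c=d["wrist"]
p,r=fit([(c,SC,WP),(c,[(0,-.05,.108)],[(287.6,172.1)])],ST);print(p,r)
z=.014;L=[(.035,.085,z),(-.035,.085,z),(.035,-.012,z),(-.035,-.012,z)]
us=[(264.3,230.7),(292.3,232.3),(268.7,205.3),(294,207.3)]
Ls=[(.035,.085,z),(-.035,-.012,z),(-.035,-.085,z),(-.035,.085,z)];uS=[(229,199.7),(244,224.7),(265.7,234),(216,215)]
S,C=d["side"],d["scene"]
p2,_=fit([(S,L,us)],ST);p3,_=fit([(C,Ls,uS)],ST);print(p2,p3)
for q in(p,p2,p3):print(place(q,[(0,-.05,0)]))
k=ray(c,(287.6,172.1),.108);print("knob ray",k)
m=np.mean([place(q,[(0,-.05,0)])[0] for q in(p,(p2+p3)/2)],axis=0);print(m)
np.save("k.npy",m)
yaw=p[2]+np.pi/2
q=down(yaw);bot.reach([m[0],m[1],.20],q)
w=vision.read_camera("wrist");pickle.dump(w,open("c4.pkl","wb"))
cv2.imwrite("pics/w5.png",w["frame"][:,:,::-1]);o=get_obs();print(o["time_s"],o["position"],proj(w,[m[0],m[1],.108]))
E
```

```text
[ 0.47724476 -0.11111695  0.2372179 ] [-0.2 -0.3 -0.1  0.2 -0.3 -0.3  0.   0.3  0.2 -0.1  0.   0.1  0.3  0. ]
[ 0.47340749 -0.11018122  0.25268753] [ 0.47214766 -0.11626447  0.25078741]
[[ 0.48899473 -0.15971672  0.        ]]
[[ 0.48590784 -0.15859342  0.        ]]
[[ 0.484556   -0.16470033  0.        ]]
knob ray [ 0.48896717 -0.15944613  0.108     ]
[ 0.48711333 -0.16068181  0.        ]
20.3583 [ 0.48723963 -0.16065148  0.20017426] [[261.61149011 199.65735836]]
```

View pics/w5.png

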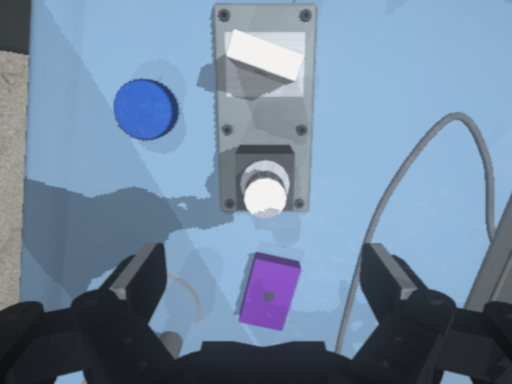

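The knob is at (265.5,197) with the standing plate at (265,55), which agrees with the previous wrist estimate. I'll descend and close gently, watching the side force.

```bash
python3 - <<'E'
from h import *;from workcell import *;import pickle
w=pickle.load(open("c4.pkl","rb"));a=ray(w,(265.5,197),.108);b=np.array([.48897,-.15945]);m=(a[:2]+b)/2;print(a,m)
bot.servo_line([*m,.13]);bot.servo_line([*m,.095],velocity=.08);bot.dwell(.1)
o=get_obs();print(o["wrist_force"],o["position"])
hand.move_gripper(.045,20);hand.move_gripper(.034);o=get_obs();print(o["wrist_force"],o["gripper_width"])
hand.move_gripper(.02,20);bot.dwell(.3);o=get_obs();print(o["wrist_force"],o["ft_torque"],o["gripper_width"],o["grip_force"],o["position"],o["time_s"])
E
```

```text
[ 0.48929081 -0.15815976  0.108     ] [ 0.48913041 -0.15880488]
[ 1.68862998 -0.12233092 -0.10860617] [ 0.48952794 -0.15893163  0.09546274]
[-0.37958591  0.29708795 -1.17913391] 0.03419662365655853
[-2.83242565 -0.36516612  4.8150111 ] [-0.15513816  0.58961    -0.00867706] 0.02945457376467236 19.889531135559082 [ 0.48892506 -0.1588269   0.09503354] 22.9167
```

```bash
python3 - <<'E'
from h import *;from workcell import *;import pickle
hand.move_gripper(.02,45);bot.dwell(.2);o=get_obs();p0=np.array(o["position"]);print(p0,o["wrist_force"],o["grip_force"])
for dz in(.004,.012,.020,.028):
    bot.servo_line([.48893,-.15883,p0[2]+dz],velocity=.03);o=get_obs();print(dz,np.round(o["position"],4),np.round(o["wrist_force"],2),np.round(o["ft_torque"],2),o["gripper_width"])
bot.dwell(.4);o=get_obs();print(np.array(o["position"])-p0,np.round(o["wrist_force"],2),o["grip_force"],o["time_s"])
d={n:vision.read_camera(n) for n in("side","scene","wrist")};pickle.dump(d,open("c6.pkl","wb"))
f=lambda n,x,y,w,h:cv2.resize(d[n]["frame"][y:y+h,x:x+w,::-1],(400,400*h//w),interpolation=cv2.INTER_CUBIC)
cv2.imwrite("pics/p6.png",np.hstack([f("scene",205,150,90,100),f("side",245,130,90,100)]))
E
```

```text
[ 0.48890012 -0.15881889  0.09513877] [-3.33701779 -0.55938284  5.97556413] 43.89568090438843
0.004 [ 0.4889 -0.1587  0.0991] [-0.88 -0.17 -0.9 ] [-0.05  0.31 -0.  ] 0.02873681180996962
0.012 [ 0.4889 -0.1589  0.1074] [-1.72 -1.17 -0.54] [-0.05  0.31  0.01] 0.02879832038815059
0.02 [ 0.4889 -0.1589  0.1154] [-2.03 -0.05 -0.88] [-0.11  0.34  0.03] 0.028759792540390433
0.028 [ 0.489  -0.1589  0.1234] [-1.67 -0.03 -0.2 ] [-0.06  0.29 -0.01] 0.028969465033380336
[ 8.12569356e-05 -9.17891733e-07  2.79299001e-02] [-0.88 -0.04 -0.77] 44.65950965881348 25.275
```

View pics/p6.png

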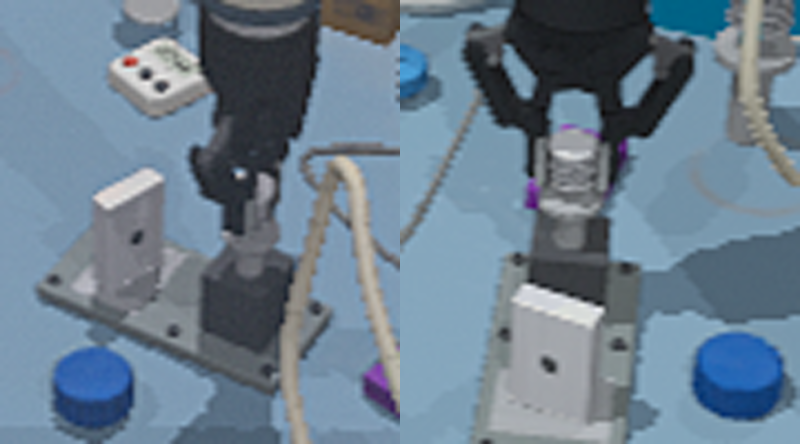

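```bash
python3 - <<'E'
from h import *;import pickle
d=pickle.load(open("c6.pkl","rb"));k=np.array([.4889,-.1589])
t=np.linspace(0,6.28,200)
for z in(.086,.089,.092,.095):
    P=np.c_[k[0]+.02*np.cos(t),k[1]+.02*np.sin(t),0*t+z];o=[]
    for n,x0,y0 in(("scene",205,150),("side",245,130)):
        q=(proj(d[n],P)-[x0,y0])*4.444;i=q[:,1].argmax();o+=[q[i].round(1)+([400,0] if n=="side" else 0)]
    print(z,o)
for n,x0,y0 in(("scene",205,150),("side",245,130)): # block top corners as calibration check
    print(n,((proj(d[n],place([.4772,-.1111,.2372],[(a*.024,-.05+b*.024,.064) for a in(1,-1) for b in(1,-1)]))-[x0,y0])*4.444).round(1).tolist())
im=d["side"]["frame"][160:200,265:303,::-1];im2=d["scene"]["frame"][185:230,245:283,::-1]
cv2.imwrite("pics/p7.png",np.hstack([cv2.resize(im[:40],(380,400),interpolation=cv2.INTER_CUBIC),cv2.resize(im2[:40],(380,400),interpolation=cv2.INTER_CUBIC)]))
E
```

```text
0.086 [array([249.2, 257.9]), array([567.6, 228.3])]
0.089 [array([249.4, 254.5]), array([567.8, 224.4])]
0.092 [array([249.5, 251.2]), array([568. , 220.5])]
0.095 [array([249.7, 247.9]), array([568.2, 216.6])]
scene [[234.6, 228.8], [296.6, 253.4], [199.6, 270.4], [262.5, 296.1]]
side [[121.5, 256.2], [129.7, 207.5], [200.6, 263.1], [206.2, 213.9]]
```

View pics/p7.png

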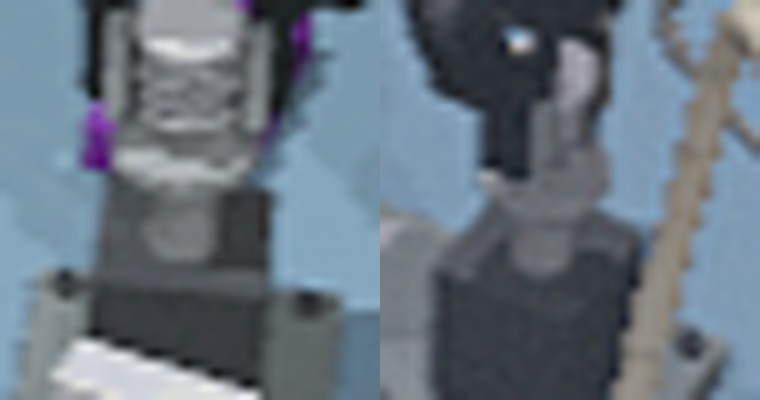

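The crop shows the collar's underside raised clear of the block, about 28 mm up within reading error. The arm's own reading is a 27.9 mm rise with low side force, and the shaft is still in the bore.

```bash
python3 -c "
from workcell import *
print(hand_in())"
```

```text
the job is handed in; nothing more can be done
None
```

The job is handed in at about 25 s: the plate stands free on the pad, and the gripper is holding the rod by its knob after a 27.9 mm rise (28 mm wanted) by the arm's own reading, with the camera check agreeing only to about 3 mm.

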